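# Close up a two-tier vial rack: stack the tray, then turn the latch until it clicks

### The job

Put the loose vial tray on the rack as its upper tier, so that all four corner holes drop over their posts and it sits fully down and level. Then turn the black latch knob clockwise (seen from above), so that its steel tongue swings over the tray, until it clicks past its detent and the red pin beside it drops in flush; stop there, because turning on past the click lifts the pin again. Keep the tray upright, leave the jar, bowl and spoon where they are, and let go of everything.

Things in the scene. Friction and masses are not known exactly. Their poses are not given: they have to be found in the camera images.
- tray_grip (a point): centre of the loose tray's dark wooden handle: bar 94 mm long (point y), 18 thick (x), 22 high, 42 mm above the tray's underside, 20 mm free beneath. Plywood plate 130 (x) by 200 (y) by 8 mm, a 14 mm hole at each corner (x +-52, y +-87 mm). Eight vials fixed on it, tops at 60 mm, over 20 mm clear of the handle's middle. 0.3 to 0.7 kg; lies on the table at first; a half turn looks the same.
- stand: the rack, fixed; origin on the table amid its four posts at x +-52, y +-87 mm: 18 mm thick up to a shoulder at 67 mm, on which the upper tray's underside rests, then 10 mm thick to 87 mm, tapering to the tip at 96 mm (2 mm play all round in the tray's holes). Lower tier's vials stay below 55 mm. On its -x side a grey latch housing, 86 by 104 mm, top at 74 mm, carries the knob.
- seat (a point): where the middle of the tray's handle lies when the tray is fully down: 109 mm above the table over the middle of the posts; axes as the rack's. The tray fits either way round (half turn).
- knob_grip (a point): centre of the black knob: block 44 x 44 mm (faces square to point x, y), from 98 to 138 mm above the table; upright axis at x -115, y 0 mm of the rack. Turns clockwise (yaw falls) with 0.1 N m, stays where left; clicks after an unknown 1.6 to 2.4 rad: about 0.4 N m on the detent, then it gives way; pin flush for the next 0.4 rad, then it and the resistance rise again (turn back a little).
- tongue_tip (a point): tip of the steel tongue (18 mm wide, 6 mm thick, middle 81 mm above the table) that turns with the knob, 75 mm from its axis. At first it points away from the tray; locked, it points within 0.6 rad of the rack's +x, over the tray, 3 mm above the plate. It cannot turn back once clicked.
- pin (a joint): red pin, 14 mm thick, standing up from the housing 32 mm from the knob's axis on the rack's -y side; value = its height in m above locked: 0.008 while open, up to 0.011 on the detent, 0 when the latch has clicked (top then only 1 mm above the housing); rises again by 4 mm and stays up when turned too far. It cannot be pushed in.
- jar: amber jar with aluminium lid, 56 mm thick, 85 mm high, loose, not to be disturbed; origin under its middle
- bowl: small yellow bowl, 110 mm wide, 50 mm high, loose, not to be disturbed; origin under its middle
- spoon: spoon with metal bowl and wooden handle, 170 mm long, lying on the table, not to be disturbed; origin under its middle

How it is judged (in metres and radians):
On the way, in this order (a step that is already met when the one before it is completed fails the run):
1. the tray is seated on all four posts, level and fully down, while the latch is still open (horizontal distance between tray_grip and seat below 0.005 m and z of tray_grip in the frame of stand between 0.105 and 0.112 m and angle between the y axis of tray_grip and the y axis of stand, either way round below 0.06 rad and angle between tray_grip's own z axis and vertical below 0.035 rad and value of joint pin above 0.006 m), for 0.2 s.
2. the latch has clicked: the pin has dropped flush, the tongue is over the tray (value of joint pin below 0.002 m and x of tongue_tip in the frame of stand above -0.06 m), for 0.2 s.
At the end, for the whole second after the job is handed in: Tray over all four posts: handle middle within 5 mm of the rack middle, 105 to 112 mm above the table, aligned within 0.06 rad either way round, level within 0.035 rad, at rest; pin within 2 mm of flush; tongue tip over the tray (x above -60 mm in the rack frame) (all of step 2 and horizontal distance between tray_grip and seat below 0.005 m and z of tray_grip in the frame of stand between 0.105 and 0.112 m and angle between the y axis of tray_grip and the y axis of stand, either way round below 0.06 rad and angle between tray_grip's own z axis and vertical below 0.035 rad and linear speed of tray below 0.01 m/s); the robot touches nothing.
It fails at once if the jar, bowl or spoon is moved by more than 30 mm (distance of any of jar, bowl, spoon from where it was at the start of the episode above 0.03 m).
It fails at once if the tray is tipped by more than 0.5 rad (angle between tray_grip's own z axis and vertical above 0.5 rad).
It also fails if it takes over 72 s, if anything falls off the work surface, if the arm or the gripper's body presses on something with over 40 N, if the wrist force passes 120 N, or if a joint passes its speed limit or range.

### The arm

A 6-joint arm with a two-finger parallel gripper is mounted at the origin on the work surface. World frame = base frame: x ahead of the robot, y to its left, z up, the work surface at z = 0. Lengths are in mm, angles in rad, forces in N, time in s.
With the tool pointing down it reaches from about 425 to 925 mm from the base axis. Payload 12.5 kg.
Tool frame: the origin (TCP) lies on the centre line of the jaws, within the pads' length; the fingertips stand r.tip_extent ahead of it and the grasp point (between the pads) lies 11 mm behind it (r.tip_extent is the distance from the TCP to the fingertips, in mm); z points along the fingers, y is the direction in which the jaws open and shut (so a half turn about z gives the same grasp; the last joint's range is limited). The gripper opens to 85 mm and grips with 20 to 120 N. Pads are 22 mm wide; open, the fingers measure 114 mm over their backs; the gripper's body (76 mm by 85 mm) begins 54 mm behind the grasp point. The pads swing forward as they close: fully open they stand 13 mm farther back than shut.
Start: joints at [-1.251, 0.491, 1.559, -0, 1.092, -0.106], TCP at [258.179, -569.199, 239.327] pointing down, gripper open.
Joint ranges: [-3.1, 3.1], [-0.84, 2.19], [0.05, 2.79], [-1.13, 4.28], [0.06, 2.93], [-2.69, 2.69]. Speed limits (rad/s): [2.22, 2.22, 2.79, 3.14, 3.14, 3.14].

### API

Orientations are given as a unit quaternion [x, y, z, w].
In Python, from plant import r gives the robot as it stands. The module is installed in compiled form; this text tells all that it offers.
- The arm moves only by the tool move_arm, never from a script. Its argument "deltas" is one flat list of numbers, 5 for each row, row after row: the shift along the tool's x, y, z in mm, then the turn about the tool's z in degrees, then the opening in per cent of the stroke, from 0 (shut) to 100 (fully open). A call has 1 to 8 rows; each row shifts and turns the commanded pose from where the row before left it, along the tool's axes as they then stand; what a row does not reach is not made up. A row lasts 1/12 s, in which the tool goes at most 41.7 mm and 7.16 degrees, less where a joint would pass 70% of its speed; a pose out of reach is approached as far as the arm can. A call with a gripper value outside its range is refused whole. The fingers move at their own pace and stop on an object; the grip force is fixed at half the most. Time passes only in rows, so rows that do not move let the fingers close. It gives the time, the measured TCP pose, the force and the opening at its end, in the units of the state.
- r.sense(): the state, without advancing time (a new reading comes with each control period).
- r.grab_frame(name): name is "scene" or "side" or "wrist"; returns a dict with "frame" (480x640x3 uint8, red, green, blue), "depth" (480x640 float32, mm along the optical axis (not along the pixel's ray), 0 where there is no reading), "K" (3x3 intrinsics, pixels), "k1" (the pictures are not rectified: a ray, as slopes to the right and down, at radius r is drawn at 1 + k1 r^2 times it, then the intrinsics apply), "pose" (4x4, takes a point from camera to world coordinates). Camera axes: x right, y up, looking along -z (the intrinsics and any distortion apply to the point x, -y, -z); pixel columns grow to the right and rows downward; lengths in mm; the calibration is good to about 2 mm. A picture is of the moment at which its call begins.
- r.sign_off(): hands the job in, once; it reports no verdict.
The state is a dict: "clock": time; "qpos": joint angles; "joint_vel": joint speeds; "joint_torque": joint torques, N m; "eef_pos": TCP position; "eef_rot": TCP orientation; "contact_force": force on the tool from outside, world axes, zero at the start; "ft_torque": the same for the moment, N m; "gripper_width": finger opening in mm.
Only numpy, scipy, OpenCV 4.12 (cv2) and the standard library are available. Lean on these libraries where they do the work, as an engineer would, in place of code of your own. Each camera call takes 0.05 s, during which the arm holds its last target. There are 200 camera calls.

## Working session

There is one attempt and no reset: what is moved stays moved. The work goes in short steps, Python scripts to look and compute and a tool call to move; the robot and the scene stay as the last step left them, time stands still between calls to the robot, and variables do not carry over. Pictures are saved under pics/ and viewed, about 8 in all and at most 12, crops included, and the job is handed in when it is done.

Besides the shell and the picture viewer there is one more tool, called after "Emit:" as name(argument=value, ...) on one line, values as JSON. move_arm: Moves the arm, as the interface text tells. Its arguments: {"type":"object","properties":{"deltas":{"type":"array","items":{"type":"number"}}},"required":["deltas"]}

```bash
mkdir -p pics; cat > h.py <<'E'
import numpy as np, cv2, os
from plant import r
from scipy.spatial.transform import Rotation as R
def cam(n):
    f=r.grab_frame(n); return f
def save(f,name): cv2.imwrite('pics/'+name,cv2.cvtColor(f["frame"],cv2.COLOR_RGB2BGR))
def rays(f,uv):
    K=np.array(f["K"]); uv=np.atleast_2d(uv).astype(float)
    p=cv2.undistortPoints(uv[:,None,:],K,np.array([f["k1"],0,0,0.]))[:,0]
    d=np.c_[p[:,0],-p[:,1],-np.ones(len(p))]; T=np.array(f["pose"])
    return T[:3,3], d@T[:3,:3].T
def plane(f,uv,z):
    o,d=rays(f,uv); return o+d*((z-o[2])/d[:,2])[:,None]
def cloud(f):
    v,u=np.mgrid[0:480,0:640]; o,d=rays(f,np.c_[u.ravel(),v.ravel()])
    P=(o+d*f["depth"].ravel()[:,None]).reshape(480,640,3); P[f["depth"]==0]=np.nan; return P
E
python3 - <<'E'
from h import *
for n in("scene","side"):
    f=cam(n); save(f,n+"0.png"); print(n,np.round(np.array(f["pose"]),2).tolist(),f["k1"],np.array(f["K"])[0,0])
    np.savez(n+"0.npz",**f)
s=r.sense(); print(s["eef_pos"],s["eef_rot"],s["gripper_width"],r.tip_extent)
E
```

```text
scene [[0.85, -0.35, 0.39, 908.12], [0.52, 0.59, -0.62, -529.34], [-0.01, 0.73, 0.69, 690.42], [0.0, 0.0, 0.0, 1.0]] -0.011422775443450224 559.2539959572716
side [[-0.91, 0.25, -0.32, 309.05], [-0.4, -0.6, 0.69, 596.65], [-0.02, 0.76, 0.65, 676.41], [0.0, 0.0, 0.0, 1.0]] -0.08119346605634227 502.8849867115819
[ 258.12093585 -568.99761464  238.79223792] [ 9.77416135e-01  2.11323110e-01 -6.50567162e-05 -4.86676301e-04] 85.60508522211767 8.0
```

View pics/scene0.png

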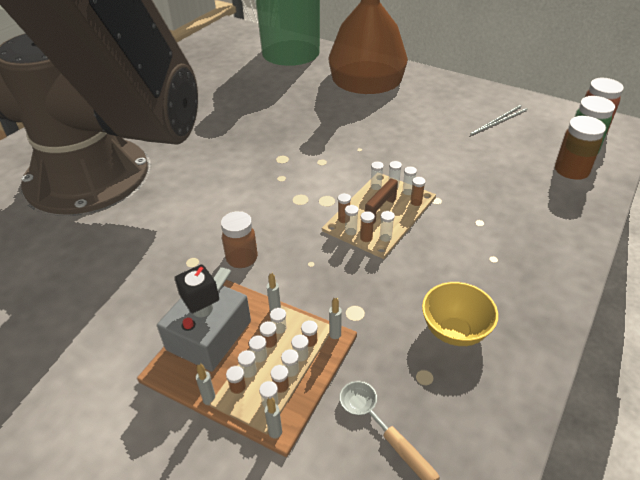

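View pics/side0.png

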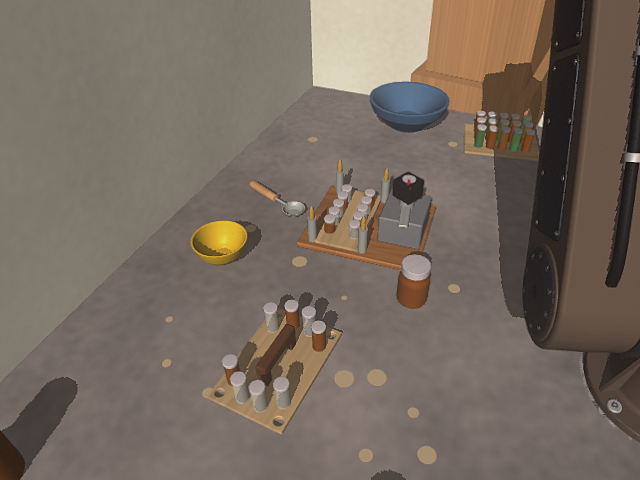

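The scene view shows the rack post tips at about (272,276), (335,300), (201,367) and (270,402), the knob top at (197,278), the pin at (188,323) and the tray handle at (381,198). In the side view the tips are at (340,161), (386,170), (311,207) and (363,217), and the handle is at (277,350).

```bash
python3 - <<'E'
from h import *
F={n:dict(np.load(n+"0.npz")) for n in("scene","side")}
for n in F:F[n]["k1"]=float(F[n]["k1"])
def show(n,uv,z): p=plane(F[n],uv,z); print(n,z,np.round(p,0).tolist()); return p
# order: (+y,-x),(+y,+x),(-y,-x),(-y,+x)
a=show("scene",[(272,276),(335,300),(201,367),(270,402)],96)
b=show("side",[(386-23+0,217),(311,207),(386,170),(340,161)],96)
for p in(a,b):
    c=p.mean(0); y=(p[0]+p[1]-p[2]-p[3]); x=p[1]+p[3]-p[0]-p[2]
    print(c.round(1),"len",np.linalg.norm(y)/2,np.linalg.norm(x)/2,"yaw of x deg",np.degrees(np.arctan2(x[1],x[0])),"from y",np.degrees(np.arctan2(-y[0],y[1])))
# handle by depth/colour : dark brown, z between 40 and 60
for n in F:
    f=F[n];P=cloud(f);hsv=cv2.cvtColor(f["frame"],cv2.COLOR_RGB2HSV)
    g=(plane(f,[(381,198)] if n=="scene" else [(277,350)],52))[0]; print(n,"handle click",g.round(0))
    m=(np.hypot(P[...,0]-g[0],P[...,1]-g[1])<75)&(P[...,2]>44)&(P[...,2]<58)&(hsv[...,1]>90)&(hsv[...,2]<110)
    m=cv2.morphologyEx(m.astype(np.uint8),cv2.MORPH_OPEN,np.ones((2,2)))
    k,l,st,ce=cv2.connectedComponentsWithStats(m); i=1+np.argmax(st[1:,4]); q=P[l==i]
    (c,wh,an)=cv2.minAreaRect(q[:,:2].astype(np.float32)); print(len(q),np.round(c,1),np.round(wh,1),an,np.percentile(q[:,2],[5,95]))
show("scene",[(188,323)],82);show("scene",[(197,278)],138);show("side",[(408,182)],138)
show("scene",[(238,225)],85);show("side",[(415,266)],85)
E
```

```text
scene 96 [[552.0, -105.0, 96.0], [653.0, -97.0, 96.0], [565.0, -276.0, 96.0], [667.0, -271.0, 96.0]]
side 96 [[544.0, -97.0, 96.0], [645.0, -88.0, 96.0], [554.0, -264.0, 96.0], [656.0, -260.0, 96.0]]
[ 609.3 -187.1   96. ] len 173.41925462052276 101.72243829978281 yaw of x deg 3.5495578904734737 from y 4.417895470361643
[ 599.9 -177.2   96. ] len 169.91391078523895 102.25467428340954 yaw of x deg 3.877836971029203 from y 3.6142003090146697
scene handle click [584. 182.  52.]
124 [585.5 193.4] [93.1 12.7] 80.13346099853516 [40.54595321 51.52087802]
side handle click [569. 204.  52.]
628 [573.4 185.7] [117.7  17.2] 87.21133422851562 [nan nan]
scene 82 [[495.0, -225.0, 82.0]]
scene 138 [[493.0, -189.0, 138.0]]
side 138 [[485.0, -179.0, 138.0]]
scene 85 [[433.0, -33.0, 85.0]]
side 85 [[421.0, -20.0, 85.0]]
```

```bash
cat >> h.py <<'E'
def pose():
    s=r.sense(); M=R.from_quat(s["eef_rot"]).as_matrix()
    return np.array(s["eef_pos"]),np.degrees(np.arctan2(M[1,0],M[0,0])),s
def plan(t,yaw,n=None,op=100):
    """rows from the sensed pose (tool down) to t, world yaw (deg) of tool x"""
    p,w,s=pose(); d=np.array(t)-p; dw=(yaw-w+180)%360-180
    n=n or int(np.ceil(max(np.linalg.norm(d)/40,abs(dw)/7))); st=-dw/n; rows=[]
    for i in range(n):
        a=np.radians(w-st*i); v=d/n
        rows.append([round(v[0]*np.cos(a)+v[1]*np.sin(a),1),round(v[0]*np.sin(a)-v[1]*np.cos(a),1),round(-v[2],1),round(st,2),op])
    print("pos",p.round(1),"yaw",round(w,2),"w",round(s["gripper_width"],1),"F",np.round(s["contact_force"],1),"t",s["clock"],"q6",round(s["qpos"][5],2))
    for i in range(0,n,8): print(sum(rows[i:i+8],[]))
E
python3 -c "
from h import *
plan([560,190,330],84)"
```

```text
pos [ 258.1 -569.   238.8] yaw 24.4 w 85.6 F [-0.9  0.   0.2] t 0.1 q6 -0.11
[np.float64(28.0), np.float64(-27.0), np.float64(-4.3), np.float64(-2.84), 100, np.float64(29.3), np.float64(-25.6), np.float64(-4.3), np.float64(-2.84), 100, np.float64(30.6), np.float64(-24.1), np.float64(-4.3), np.float64(-2.84), 100, np.float64(31.7), np.float64(-22.5), np.float64(-4.3), np.float64(-2.84), 100, np.float64(32.8), np.float64(-20.9), np.float64(-4.3), np.float64(-2.84), 100, np.float64(33.8), np.float64(-19.3), np.float64(-4.3), np.float64(-2.84), 100, np.float64(34.7), np.float64(-17.6), np.float64(-4.3), np.float64(-2.84), 100, np.float64(35.5), np.float64(-15.8), np.float64(-4.3), np.float64(-2.84), 100]
[np.float64(36.3), np.float64(-14.1), np.float64(-4.3), np.float64(-2.84), 100, np.float64(36.9), np.float64(-12.3), np.float64(-4.3), np.float64(-2.84), 100, np.float64(37.5), np.float64(-10.4), np.float64(-4.3), np.float64(-2.84), 100, np.float64(37.9), np.float64(-8.5), np.float64(-4.3), np.float64(-2.84), 100, np.float64(38.3), np.float64(-6.7), np.float64(-4.3), np.float64(-2.84), 100, np.float64(38.6), np.float64(-4.8), np.float64(-4.3), np.float64(-2.84), 100, np.float64(38.8), np.float64(-2.8), np.float64(-4.3), np.float64(-2.84), 100, np.float64(38.9), np.float64(-0.9), np.float64(-4.3), np.float64(-2.84), 100]
[np.float64(38.9), np.float64(1.0), np.float64(-4.3), np.float64(-2.84), 100, np.float64(38.8), np.float64(2.9), np.float64(-4.3), np.float64(-2.84), 100, np.float64(38.6), np.float64(4.9), np.float64(-4.3), np.float64(-2.84), 100, np.float64(38.3), np.float64(6.8), np.float64(-4.3), np.float64(-2.84), 100, np.float64(37.9), np.float64(8.7), np.float64(-4.3), np.float64(-2.84), 100]
```

Emit:
move_arm(deltas=[28,-27,-4.3,-2.84,100,29.3,-25.6,-4.3,-2.84,100,30.6,-24.1,-4.3,-2.84,100,31.7,-22.5,-4.3,-2.84,100,32.8,-20.9,-4.3,-2.84,100,33.8,-19.3,-4.3,-2.84,100,34.7,-17.6,-4.3,-2.84,100,35.5,-15.8,-4.3,-2.84,100])

```text
clock: 0.77
eef_pos: [373.3, -278.2, 273.8]
eef_rot: [0.916, 0.401, -0.0, -0.0]
contact_force: [0.6, -1.0, 1.4]
gripper_width: 85.5
```

Emit:
move_arm(deltas=[36.3,-14.1,-4.3,-2.84,100,36.9,-12.3,-4.3,-2.84,100,37.5,-10.4,-4.3,-2.84,100,37.9,-8.5,-4.3,-2.84,100,38.3,-6.7,-4.3,-2.84,100,38.6,-4.8,-4.3,-2.84,100,38.8,-2.8,-4.3,-2.84,100,38.9,-0.9,-4.3,-2.84,100])

```text
clock: 1.43
eef_pos: [488.2, 11.2, 308.3]
eef_rot: [0.819, 0.573, -0.0, 0.0]
contact_force: [0.4, -0.5, 0.8]
gripper_width: 85.8
```

Emit:
move_arm(deltas=[38.9,1,-4.3,-2.84,100,38.8,2.9,-4.3,-2.84,100,38.6,4.9,-4.3,-2.84,100,38.3,6.8,-4.3,-2.84,100,37.9,8.7,-4.3,-2.84,100,0,0,0,0,100,0,0,0,0,100])

```text
clock: 2.02
eef_pos: [559.9, 191.5, 328.7]
eef_rot: [0.742, 0.67, -0.001, -0.0]
contact_force: [0.7, -0.8, -0.6]
gripper_width: 85.4
```

```bash
sed -i 's/round(v\[0\]\*np.cos(a)+v\[1\]\*np.sin(a),1),round(v\[0\]\*np.sin(a)-v\[1\]\*np.cos(a),1),round(-v\[2\],1),round(st,2)/*[float(round(k,2)) for k in(v[0]*np.cos(a)+v[1]*np.sin(a),v[0]*np.sin(a)-v[1]*np.cos(a),-v[2],st)]/' h.py
python3 -c "
from h import *
p,w,s=pose();print(p,w,s['eef_rot'],s['clock'],s['qpos'])
f=cam('wrist');save(f,'w1.png');np.savez('w1.npz',**f);print(np.array(f['pose']).round(3),f['K'],f['k1'])"
```

```text
[559.89422262 191.53579236 328.7284561 ] 84.19028389501449 [ 7.42032639e-01  6.70363481e-01 -5.53236070e-04 -2.43853543e-04] 2.0167 [ 2.18068583e-01  3.67736318e-01  1.51813012e+00 -1.28780621e-04
  1.25692919e+00  3.19507363e-01]
[[ 9.95000e-01  9.70000e-02  2.70000e-02  5.66331e+02]
 [-1.01000e-01  9.59000e-01  2.63000e-01  2.56773e+02]
 [-0.00000e+00 -2.65000e-01  9.64000e-01  4.62929e+02]
 [ 0.00000e+00  0.00000e+00  0.00000e+00  1.00000e+00]] [[412.10857008   0.         311.16362346]
 [  0.         412.10857008 242.06422302]
 [  0.           0.           1.        ]] -0.09359977471802362
```

View pics/w1.png

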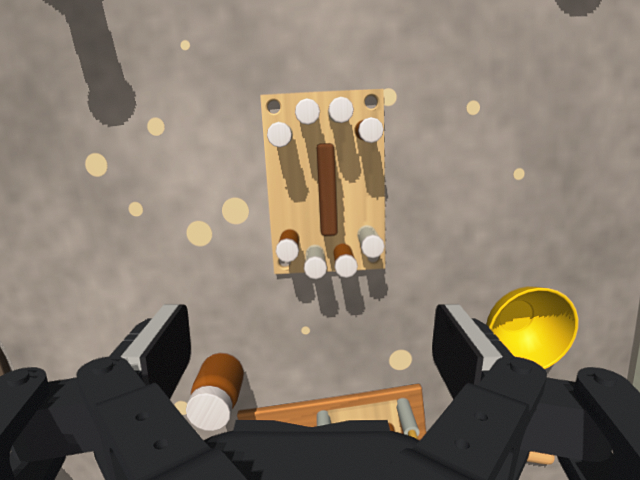

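The wrist view shows the tray with its handle running from (325,145) to (328,235), clear of the vials. The fingers are at the bottom of the picture.

```bash
cat >> h.py <<'E'
def handle(f,ztop,box):
    """handle top: brown blob in pixel box -> centre and long-axis angle"""
    hsv=cv2.cvtColor(f["frame"],cv2.COLOR_RGB2HSV); m=np.zeros((480,640),np.uint8)
    u0,v0,u1,v1=box; h=hsv[v0:v1,u0:u1]
    m[v0:v1,u0:u1]=((h[...,2]<125)&(h[...,1]>130)&((h[...,0]<16)|(h[...,0]>170)))*255
    m=cv2.morphologyEx(m,cv2.MORPH_OPEN,np.ones((5,5)))
    c=max(cv2.findContours(m,0,2)[0],key=cv2.contourArea)[:,0]
    q=plane(f,c,ztop)[:,:2].astype(np.float32); rc=cv2.minAreaRect(q)
    b=cv2.boxPoints(rc); e=max(b[1]-b[0],b[2]-b[1],key=np.linalg.norm)
    print("handle",np.round(rc[0],1),"size",np.round(rc[1],1),"angle",round(float(np.degrees(np.arctan2(e[1],e[0])))%180,2),"px",c.min(0),c.max(0))
E
python3 -c "
from h import *
f=dict(np.load('w1.npz'));f['k1']=float(f['k1'])
handle(f,53,(312,138,345,242))
p=plane(f,[(274,106),(371,101)],8);print(p.round(1),np.linalg.norm(p[1]-p[0]))
c=plane(f,[(262,95),(385,90),(385,270),(275,275)],8);print(c.round(1).tolist())
"
```

```text
handle [575.8 195.4] size [90.2 17. ] angle 87.29 px [317 146] [336 235]
[[529.5 285.4   8. ]
 [632.3 280.3   8. ]] 102.93192497559289
[[518.2, 298.0, 8.0], [647.9, 290.2, 8.0], [636.1, 90.1, 8.0], [507.3, 97.0, 8.0]]
```

```bash
python3 -c "
from h import *
plan([576.3,194.8,120],87,op=60)"
```

```text
pos [559.6 190.3 328.9] yaw 84.09 w 85.4 F [-0.7 -0.6 -1.1] t 2.0667 q6 0.32
[1.03, 2.7, 34.81, -0.48, 60, 1.01, 2.7, 34.81, -0.48, 60, 0.99, 2.71, 34.81, -0.48, 60, 0.96, 2.72, 34.81, -0.48, 60, 0.94, 2.73, 34.81, -0.48, 60, 0.92, 2.74, 34.81, -0.48, 60]
```

Emit:
move_arm(deltas=[1,2.7,34.8,-0.48,60,1,2.7,34.8,-0.48,60,1,2.7,34.8,-0.48,60,1,2.7,34.8,-0.48,60,0.9,2.7,34.8,-0.48,60,0.9,2.7,34.8,-0.48,60,0,0,0,0,60,0,0,0,0,60])

```text
clock: 2.73
eef_pos: [576.0, 193.1, 120.2]
eef_rot: [0.727, 0.687, -0.001, -0.001]
contact_force: [0.2, 0.3, 0.9]
gripper_width: 51.1
```

```bash
python3 -c "
from h import *
f=cam('wrist');save(f,'w2.png');np.savez('w2.npz',**f)
handle(f,53,(200,138,440,440))
plan([576.3,194.8,34],87,op=60)"
```

```text
handle [576.3 196.8] size [90.5 17.1] angle 87.28 px [295 165] [329 334]
pos [576.8 193.6 122. ] yaw 86.82 w 51.3 F [ 0.1 -0.8  0.1] t 2.7833 q6 0.27
[0.41, -0.19, 29.33, -0.06, 60, 0.41, -0.19, 29.33, -0.06, 60, 0.41, -0.19, 29.33, -0.06, 60]
```

View pics/w2.png

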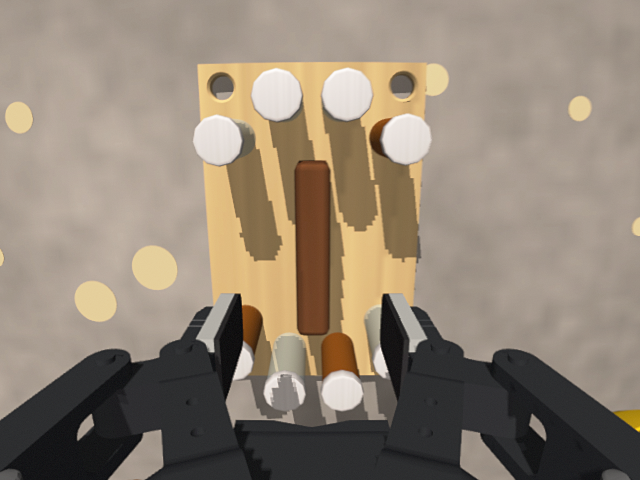

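The handle, about (313,248), lies midway between the fingers and nothing is in the way of the descent.

Emit:
move_arm(deltas=[0.7,0,29,0,60,0.7,0,29,0,60,0.6,0,29,0,60,0,0,0,0,60,0,0,0,0,0,0,0,0,0,0,0,0,0,0,0,0,0,0,0,0])

```text
clock: 3.45
eef_pos: [577.6, 196.5, 36.8]
eef_rot: [0.726, 0.688, 0.002, 0.001]
contact_force: [-0.6, -0.4, 9.5]
gripper_width: 16.9
```

Emit:
move_arm(deltas=[0,0,0,0,0,0,0,0,0,0,0,0,0,0,0])

```text
clock: 3.7
eef_pos: [577.6, 196.5, 36.8]
eef_rot: [0.726, 0.688, 0.002, 0.001]
contact_force: [-1.3, -1.7, 8.7]
gripper_width: 16.8
```

Emit:
move_arm(deltas=[0,0,-5,0,0,0,0,-10,0,0,0,0,-15,0,0,0,0,-20,0,0,0,0,-20,0,0,0,0,0,0,0,0,0,0,0,0])

```text
clock: 4.28
eef_pos: [577.0, 196.4, 105.1]
eef_rot: [0.726, 0.688, 0.001, 0.001]
contact_force: [-0.8, 0.3, -6.3]
gripper_width: 16.6
```

```bash
python3 -c "
from h import *
p,w,s=pose();print(p,w,s['contact_force'],s['ft_torque'],s['gripper_width'],s['eef_rot'])
f=cam('wrist');save(f,'w3.png');np.savez('w3.npz',**f)"
```

```text
[576.96410622 196.44653834 105.11325356] 86.91356712934152 [-0.7884832   0.30156002 -6.30119027] [-0.03393826  0.00083058 -0.01822595] 16.63299095560835 [7.25893042e-01 6.87806426e-01 1.06865624e-03 6.85467100e-04]
```

View pics/w3.png

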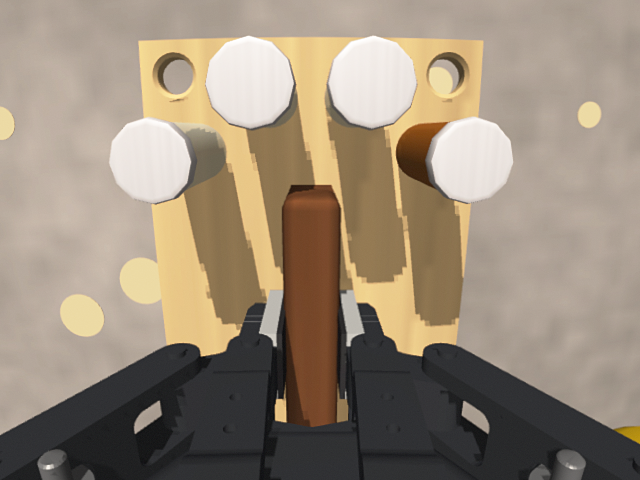

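The tray is lifted level; its two front holes are at (174,76) and (447,75). Next I measure the tray in the tool frame and triangulate the post tips from fresh scene and side views.

```bash
python3 - <<'E'
from h import *
f=dict(np.load('w3.npz'));f['k1']=float(f['k1']); p,w,s=pose()
H=plane(f,[(173.5,76),(447.5,75)],105.1-36.8+8)
e=H[1]-H[0]; a=np.degrees(np.arctan2(e[1],e[0])); print(H.round(1).tolist(),np.linalg.norm(e),"tray x yaw",a)
x=e/np.linalg.norm(e); y=np.array([-x[1],x[0],0]); c=H.mean(0)-87*y; print("tray centre",c.round(1),"tcp",p.round(1),"yaw tool-90",w-90)
F={n:cam(n) for n in("scene","side")}; S={}
clk={"scene":[(272,276),(335,300),(201,367),(270,402)],"side":[(363,217),(311,207),(386,170),(340,161)]}
for n,f in F.items():
    hsv=cv2.cvtColor(f["frame"],cv2.COLOR_RGB2HSV); S[n]=[]
    for u,v in clk[n]:
        b=hsv[v-14:v+16,u-8:u+9]; m=((b[...,0]>8)&(b[...,0]<28)&(b[...,1]>110)).astype(np.uint8)
        k,l,st,ce=cv2.connectedComponentsWithStats(m,connectivity=8)
        if k<2: print(n,u,v,"none");S[n].append((u,v));continue
        i=min(range(1,k),key=lambda i:np.hypot(ce[i][0]-8,ce[i][1]-14)-st[i,4]/4)
        vv,uu=np.nonzero(l==i); t=vv.min(); S[n].append((u-8+uu[vv<=t+1].mean(),v-14+t))
        print(n,(u,v),"blob",st[i],"tip",np.round(S[n][-1],1))
    np.savez(n+'1.npz',**f)
X=[]
for a,b in zip(S["scene"],S["side"]):
    o1,d1=rays(F["scene"],[a]);o2,d2=rays(F["side"],[b]);d1=d1[0];d2=d2[0]
    t=np.linalg.lstsq(np.c_[d1,-d2],o2-o1,rcond=None)[0]; A=o1+t[0]*d1;B=o2+t[1]*d2; X.append((A+B)/2); print(X[-1].round(1),"gap",np.linalg.norm(A-B).round(1))
for q in [np.array(X)]+[plane(F[n],S[n],95) for n in F]:
    y=q[0]+q[1]-q[2]-q[3]; x=q[1]+q[3]-q[0]-q[2]
    print(q.mean(0).round(1),np.linalg.norm(y)/2,np.linalg.norm(x)/2,np.degrees(np.arctan2(x[1],x[0])),np.degrees(np.arctan2(-y[0],y[1])))
E
```

```text
[[529.4, 285.2, 76.3], [633.0, 280.0, 76.3]] 103.75265191728188 tray x yaw -2.8588065547886097
tray centre [576.8 195.7  76.3] tcp [576.4 196.3 103.9] yaw tool-90 -3.08410636842288
scene (272, 276) blob [ 5 12  6 14 69] tip [271.3 274. ]
scene (335, 300) blob [ 5 12  7 15 84] tip [335. 298.]
scene (201, 367) blob [  0  11  17  19 168] tip [196.8 364. ]
scene (270, 402) blob [ 5 10  9 15 96] tip [270.7 398. ]
side (363, 217) blob [ 4 14  7 13 60] tip [363.2 217. ]
side (311, 207) blob [ 6 13 11 17 88] tip [318.7 206. ]
side (386, 170) blob [ 6 13  5 12 45] tip [386. 169.]
side 340 161 none
[ 545.6 -100.1   92.9] gap 2.9
[642.3 -95.2  93.1] gap 17.2
[ 556.3 -273.6   92.6] gap 1.4
[ 660.8 -265.2   91.4] gap 4.2
[ 601.3 -183.5   92.5] 172.38120712016675 100.78755399601245 3.7827094912038324 4.857916782309268
[ 605.1 -183.7   95. ] 173.7185249221836 105.24062935161517 4.663268513491806 3.6353894250964904
[ 597.5 -181.6   95. ] 168.2807828434813 95.8146131033361 2.746381643164763 6.020102198314688
```

```bash
python3 -c "
from h import *
plan([603,-181.5,200],93.8,n=14,op=0)"
```

```text
pos [576.1 196.2 102.8] yaw 86.92 w 16.9 F [ 0.8  0.2 -5.4] t 4.4333 q6 0.27
[-26.84, 3.37, -6.94, -0.49, 0, -26.87, 3.14, -6.94, -0.49, 0, -26.89, 2.91, -6.94, -0.49, 0, -26.92, 2.68, -6.94, -0.49, 0, -26.94, 2.45, -6.94, -0.49, 0, -26.96, 2.22, -6.94, -0.49, 0, -26.98, 1.99, -6.94, -0.49, 0, -26.99, 1.75, -6.94, -0.49, 0]
[-27.01, 1.52, -6.94, -0.49, 0, -27.02, 1.29, -6.94, -0.49, 0, -27.03, 1.06, -6.94, -0.49, 0, -27.04, 0.83, -6.94, -0.49, 0, -27.04, 0.6, -6.94, -0.49, 0, -27.05, 0.36, -6.94, -0.49, 0]
```

Emit:
move_arm(deltas=[-14,1.7,-12,-0.49,0,-26,3.1,-12,-0.49,0,-27,2.9,-12,-0.49,0,-27,2.7,-12,-0.49,0,-27,2.5,-12,-0.49,0,-27,2.2,-12,-0.49,0,-27,2,-12,-0.49,0,-27,1.8,-12,-0.49,0])

```text
clock: 5.1
eef_pos: [590.6, -7.3, 199.1]
eef_rot: [0.702, 0.712, -0.001, -0.001]
contact_force: [1.0, -0.7, -5.2]
gripper_width: 16.9
```

Emit:
move_arm(deltas=[-27,1.5,0,-0.49,0,-27,1.3,0,-0.49,0,-27,1.1,0,-0.49,0,-27,0.8,0,-0.49,0,-27,0.6,0,-0.49,0,-27,0.4,0,-0.49,0,-13,0.2,0,0,0,0,0,0,0,0])

```text
clock: 5.77
eef_pos: [603.4, -183.3, 198.3]
eef_rot: [0.684, 0.729, -0.001, -0.001]
contact_force: [-0.4, 0.7, -5.3]
gripper_width: 16.8
```

```bash
python3 -c "
from h import *
plan([603,-181.5,155],93.8,op=0)"
```

```text
pos [ 603.4 -183.3  198.3] yaw 93.62 w 16.8 F [-0.4  0.7 -5.3] t 5.7667 q6 -0.46
[0.9, -0.14, 21.66, -0.09, 0, 0.9, -0.14, 21.66, -0.09, 0]
```

Emit:
move_arm(deltas=[0.9,0,22,0,0,0.9,0,22,0,0,0,0,0,0,0,0,0,0,0,0])

```text
clock: 6.1
eef_pos: [603.1, -178.0, 154.7]
eef_rot: [0.683, 0.73, -0.001, -0.002]
contact_force: [0.7, 1.0, -4.8]
gripper_width: 16.5
```

```bash
python3 -c "
from h import *
p,w,s=pose();print(p,w)
f=cam('wrist');np.savez('w4.npz',**f);g=cam('scene');np.savez('s4.npz',**g);h=cam('side');np.savez('d4.npz',**h)
a=cv2.resize(f['frame'][40:120,120:500],(800,168));
b=cv2.resize(g['frame'][210:440,130:400],(400,340));c=cv2.resize(h['frame'][110:280,270:470],(400,340))
o=np.vstack([a,np.hstack([b,c])]);cv2.imwrite('pics/m4.png',o[...,::-1])"
```

```text
[ 603.09736701 -177.9975045   154.67075559] 93.80324032721877
```

View pics/m4.png

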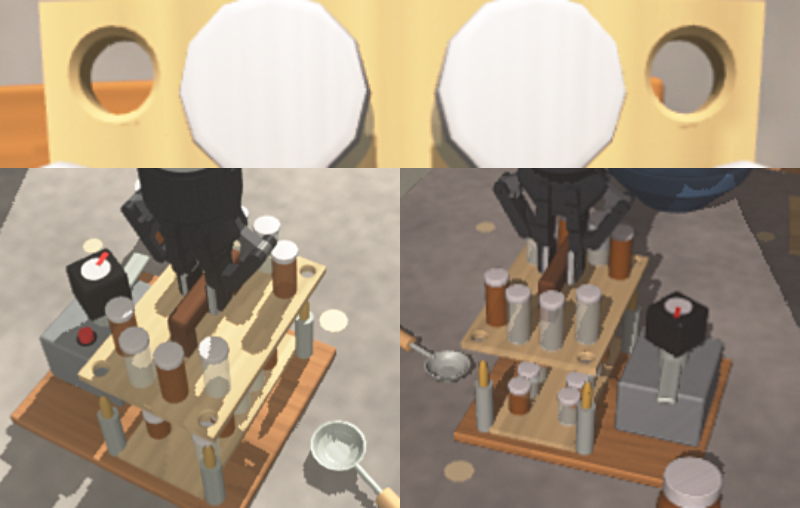

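```bash
cat > cmp.py <<'E'
from h import *
def L(n):
    f=dict(np.load(n));f['k1']=float(f['k1']);return f
E
python3 - <<'E'
from cmp import *
s,d,w=L('s4.npz'),L('d4.npz'),L('w4.npz'); zt=125.9
T=plane(s,[(199.5,364.2),(270.4,397.4)],95); H=plane(s,[(197.5,346),(269.7,379.8)],zt)
print("scene -y: tips",T.round(1).tolist(),"holes",H.round(1).tolist(),"tip-hole",(T-H).round(1).tolist())
T=plane(d,[(363,217.5),(311.5,206.5)],95); H=plane(d,[(362.5,204),(309,194)],zt)
print("side +y: tips",T.round(1).tolist(),"holes",H.round(1).tolist(),"tip-hole",(T-H).round(1).tolist())
f=w; q=plane(f,[(120+113/800*380,40+75*80/168),(120+690/800*380,40+75*80/168)],zt); print("wrist holes",q.round(1).tolist(),np.linalg.norm(q[1]-q[0]))
for n,f,b in(("s",s,(130,210,400,440)),):
    o=cv2.resize(f['frame'][330:420,180:290],(770,560),interpolation=cv2.INTER_CUBIC)
    p=cv2.resize(d['frame'][180:240,290:380],(770,513),interpolation=cv2.INTER_CUBIC)
cv2.imwrite('pics/m5.png',np.vstack([cv2.resize(o,(413,300)),cv2.resize(p,(413,275))])[...,::-1])
E
```

```text
scene -y: tips [[560.1, -273.4, 95.0], [663.5, -265.5, 95.0]] holes [[558.8, -267.8, 125.9], [662.2, -260.9, 125.9]] tip-hole [[1.3, -5.6, -30.9], [1.2, -4.6, -30.9]]
side +y: tips [[543.5, -96.9, 95.0], [645.8, -90.7, 95.0]] holes [[545.6, -96.6, 125.9], [648.4, -87.3, 125.9]] tip-hole [[-2.0, -0.3, -30.9], [-2.6, -3.4, -30.9]]
wrist holes [[544.8, -95.4, 125.9], [648.4, -88.6, 125.9]] 103.79466760581965
```

View pics/m5.png

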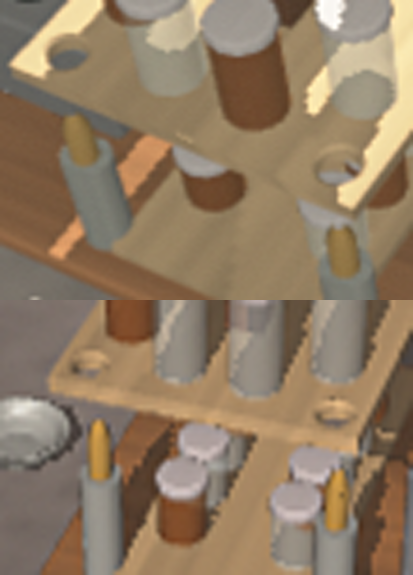

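The upper crop (scene) shows the −y tips at (76,116) and (343,226), with their holes at (69,52) and (340,166). The lower crop (side) shows the +y tips at (338,472) and (99,422), with their holes at (336,414) and (90,365).

```bash
python3 - <<'E'
from cmp import *
s,d=L('s4.npz'),L('d4.npz'); zt=125.9
T1=plane(s,[(200.2,364.8),(271.3,397.8)],95.5); H1=plane(s,[(198.4,345.6),(270.5,379.8)],zt)
T2=plane(d,[(363.7,217.5),(311.6,206.6)],95.5); H2=plane(d,[(363.2,204.9),(309.6,194.2)],zt)
print((T1-H1).round(1).tolist(),(T2-H2).round(1).tolist(),((T1-H1+T2-H2)/2).mean(0).round(1))
for q in (T1,T2,H1,H2):
    e=q[1]-q[0]; print(np.linalg.norm(e).round(1),np.degrees(np.arctan2(e[1],e[0])).round(2),q.mean(0).round(1))
E
```

```text
[[2.4, -7.1, -30.4], [1.9, -5.1, -30.4]] [[-1.3, -2.3, -30.4], [-1.9, -2.7, -30.4]] [  0.3  -4.3 -30.4]
103.5 4.55 [ 613.3 -269.7   95.5]
103.3 3.86 [593.7 -93.4  95.5]
103.9 3.47 [ 611.2 -263.6  125.9]
103.9 4.08 [595.3 -90.9 125.9]
```

Emit:
move_arm(deltas=[-4.3,0,0,-0.5,0,0,0,8,0,0,0,0,6,0,0,0,0,5,0,0,0,0,0,0,0,0,0,0,0,0])

```text
clock: 6.75
eef_pos: [603.7, -183.1, 136.3]
eef_rot: [0.68, 0.733, -0.0, -0.0]
contact_force: [0.0, 0.0, -5.6]
gripper_width: 16.9
```

```bash
python3 -c "
from h import *
p,w,s=pose();print(p,w,s['contact_force'])
f=cam('wrist');np.savez('w6.npz',**f);g=cam('scene');np.savez('s6.npz',**g);h=cam('side');np.savez('d6.npz',**h)
a=cv2.resize(f['frame'][40:120,120:500],(800,168));
b=cv2.resize(g['frame'][330:420,180:290],(400,328),interpolation=2);c=cv2.resize(h['frame'][170:244,290:380],(400,328),interpolation=2)
o=np.vstack([a,np.hstack([b,c])]);cv2.imwrite('pics/m6.png',o[...,::-1])"
```

```text
[ 603.68726637 -183.12207323  136.2659582 ] 94.27000883473498 [ 3.67554991e-04  1.60460975e-02 -5.59440881e+00]
```

View pics/m6.png

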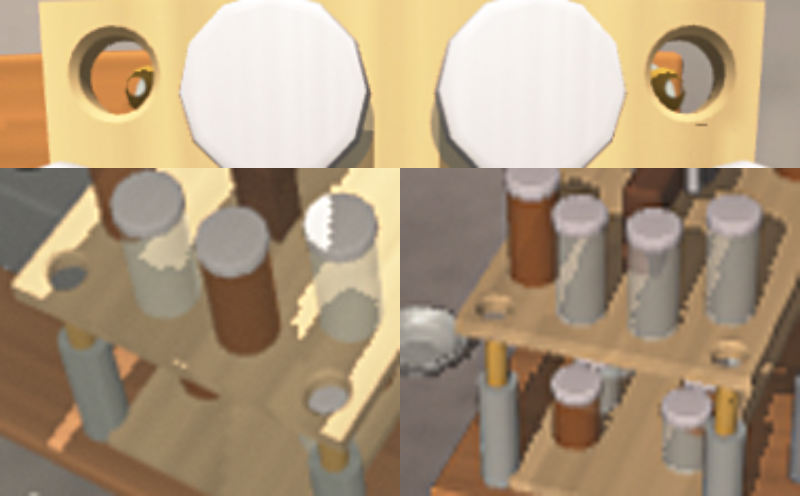

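Through the holes the wrist crop now shows the post tips: left tip (140,88) against hole centre (113,75), right tip (672,88) against hole centre (690,75).

```bash
python3 - <<'E'
from cmp import *
f=L('w6.npz')
for zt in(95,96):
  T=plane(f,[(186.5,81.9),(439.2,81.9)],zt);H=plane(f,[(173.7,75.7),(447.8,75.7)],107.5)
  M=T-H
  e=T[1]-T[0];g=H[1]-H[0];print(M.round(1).tolist(),M.mean(0).round(2),np.linalg.norm(e),np.linalg.norm(g),np.degrees(np.arctan2(e[1],e[0])-np.arctan2(g[1],g[0])), T.mean(0).round(1))
E
```

```text
[[1.3, -0.9, -12.5], [0.6, -0.9, -12.5]] [  0.93  -0.9  -12.5 ] 103.08689328252055 103.74195327982541 0.02295083518055134 [597.6 -98.1  95. ]
[[1.6, -1.0, -11.5], [0.3, -1.0, -11.5]] [  0.93  -1.01 -11.5 ] 102.49948956745295 103.74195327982541 0.022950835180539413 [597.6 -98.2  96. ]
```

Emit:
move_arm(deltas=[-0.9,0.8,0,0,0,0,0,5,0,0,0,0,5,0,0,0,0,4,0,0,0,0,0,0,0])

```text
clock: 7.32
eef_pos: [604.2, -183.8, 121.6]
eef_rot: [0.68, 0.733, -0.0, -0.001]
contact_force: [0.8, -0.3, -5.9]
gripper_width: 17.1
```

Emit:
move_arm(deltas=[0,0,4,0,0,0,0,4,0,0,0,0,4,0,0,0,0,0,0,0])

```text
clock: 7.65
eef_pos: [604.4, -183.9, 109.8]
eef_rot: [0.68, 0.733, -0.0, -0.001]
contact_force: [-0.5, -0.3, -5.4]
gripper_width: 16.9
```

Sliding down freely, with no side force.

Emit:
move_arm(deltas=[0,0,3,0,0,0,0,2,0,0,0,0,1,0,0,0,0,0,0,0,0,0,0,0,0])

```text
clock: 8.07
eef_pos: [604.8, -184.0, 104.8]
eef_rot: [0.68, 0.733, -0.0, 0.0]
contact_force: [-0.1, 0.3, -5.5]
gripper_width: 17.3
```

Emit:
move_arm(deltas=[0,0,1,0,0,0,0,0.5,0,0,0,0,0,0,0,0,0,0,0,0])

```text
clock: 8.4
eef_pos: [604.8, -184.1, 103.8]
eef_rot: [0.68, 0.733, 0.0, 0.0]
contact_force: [-1.8, 0.3, 1.6]
gripper_width: 16.9
```

The shelf took the weight at exactly the predicted height. Release and rise.

Emit:
move_arm(deltas=[0,0,0,0,60,0,0,0,0,60,0,0,0,0,60,0,0,0,0,60,0,0,-10,0,60,0,0,-25,0,60,0,0,-35,0,60,0,0,-35,0,60])

```text
clock: 9.07
eef_pos: [604.4, -183.9, 209.8]
eef_rot: [0.68, 0.733, -0.0, -0.001]
contact_force: [1.0, 0.2, 0.0]
gripper_width: 51.3
```

Emit:
move_arm(deltas=[0,0,-35,0,60,0,0,0,0,60,0,0,0,0,60])

```text
clock: 9.32
eef_pos: [605.2, -184.2, 246.1]
eef_rot: [0.68, 0.733, 0.001, 0.002]
contact_force: [0.5, 0.4, -0.4]
gripper_width: 50.9
```

```bash
python3 -c "
from h import *
p,w,s=pose();print(p,w,s['contact_force'])
f=cam('wrist');np.savez('w7.npz',**f);g=cam('scene');np.savez('s7.npz',**g);h=cam('side');np.savez('d7.npz',**h)
handle(f,120,(180,60,450,470))
b=cv2.resize(f['frame'],(400,300));c=cv2.resize(g['frame'][220:430,140:350],(400,400),interpolation=2);d=cv2.resize(h['frame'][130:280,290:440],(400,400))
o=np.hstack([np.vstack([b,np.zeros((100,400,3),np.uint8)]),c]);o=np.hstack([c,d]);cv2.imwrite('pics/m7.png',o[...,::-1]);save(f,'w7.png')"
```

```text
[ 605.19814237 -184.17814904  246.0988717 ] 94.27937544184351 [ 0.48680904  0.3975015  -0.42224337]
handle [ 536.7 -228.5] size [35.4 15.8] angle 22.69 px [180 272] [227 297]
```

View pics/m7.png

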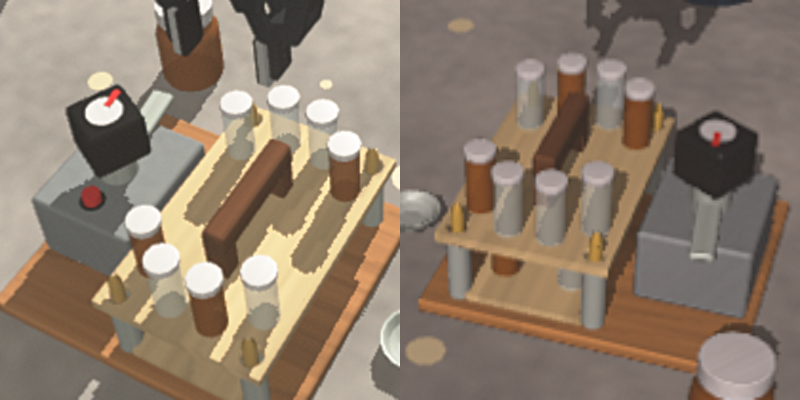

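The tray is down: the tips of all four posts stick up through the holes. The knob is open, the red pin is up, and the tongue points roughly along rack +y. Next, over to the knob.

```bash
python3 -c "
from h import *
plan([490,-193,246],94.3,op=75)"
```

```text
pos [ 604.2 -183.8  242.4] yaw 94.27 w 51.1 F [-0.4 -0.1 -0.9] t 9.4667 q6 -0.47
[-0.21, -38.2, -1.21, -0.01, 75, -0.21, -38.2, -1.21, -0.01, 75, -0.2, -38.2, -1.21, -0.01, 75]
```

Emit:
move_arm(deltas=[0,-38,0,0,75,0,-38,0,0,75,0,-38,0,0,75,0,0,0,0,75,0,0,0,0,75])

```text
clock: 9.88
eef_pos: [489.8, -192.6, 242.8]
eef_rot: [0.681, 0.733, -0.0, -0.001]
contact_force: [1.3, -0.6, -0.2]
gripper_width: 64.0
```

```bash
python3 -c "
from h import *
p,w,s=pose();print(p,w)
f=cam('wrist');np.savez('w8.npz',**f);save(f,'w8.png')"
```

```text
[ 489.75353115 -192.58342369  242.84598207] 94.1966038403005
```

View pics/w8.png

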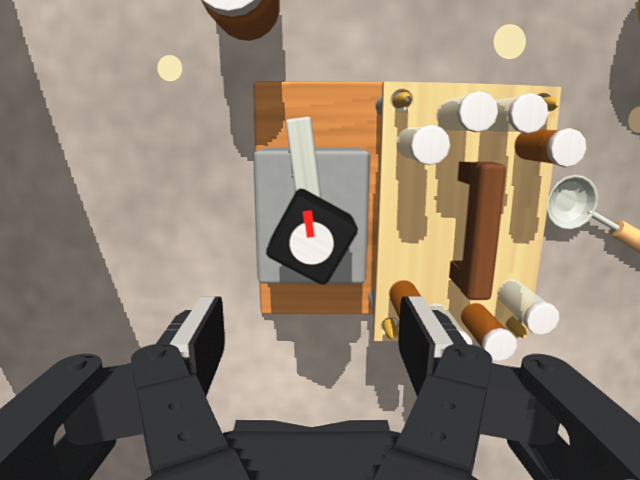

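The knob's top face has corners near (302,190), (357,222), (324,284) and (268,253). The tongue tip is at (300,120), so the knob faces are turned about 30° to the rack.

```bash
python3 - <<'E'
from cmp import *
f=L('w8.npz'); c=np.array([(302,190),(357,222),(324,284),(268,253)])
q=plane(f,c,138); print(q.round(1).tolist(),q.mean(0).round(1))
for i in range(4): e=q[(i+1)%4]-q[i]; print(np.linalg.norm(e).round(1),np.degrees(np.arctan2(e[1],e[0])).round(1))
g=cv2.cvtColor(f["frame"],cv2.COLOR_RGB2GRAY); m=np.zeros_like(g); m[180:296,260:366]=(g[180:296,260:366]<45)*255
m=cv2.morphologyEx(m,cv2.MORPH_OPEN,np.ones((3,3)))
k=max(cv2.findContours(m,0,2)[0],key=cv2.contourArea)[:,0]
rc=cv2.minAreaRect(plane(f,k,138)[:,:2].astype(np.float32)); print(rc)
t=plane(f,[(300,120)],81)[0]; 
d=plane(f,[(312,243)],138)[0]; print("tongue",t,"disc",d,np.hypot(*(t-d)[:2]),np.degrees(np.arctan2((t-d)[1],(t-d)[0])))
E
```

```text
[[481.6, -161.6, 138.0], [515.5, -178.2, 138.0], [499.1, -218.8, 138.0], [463.6, -201.3, 138.0]] [ 490. -190.  138.]
37.7 -26.1
43.8 -111.9
39.6 153.8
43.6 65.6
((489.5833740234375, -189.9420166015625), (46.4701042175293, 43.241668701171875), 65.43704986572266)
tongue [ 476.1530086  -120.99732776   81.        ] disc [ 489.76639406 -193.08207425  138.        ] 73.3589458773373 100.69449829146495
```

```bash
python3 -c "
from h import *
plan([489.9,-193.2,190],155.5,op=75)"
```

```text
pos [ 491.  -192.8  242.9] yaw 94.23 w 64.3 F [-0.3 -0.1  0.1] t 9.9333 q6 -0.57
[-0.04, -0.13, 5.88, -6.81, 75, -0.03, -0.13, 5.88, -6.81, 75, -0.01, -0.13, 5.88, -6.81, 75, 0.01, -0.13, 5.88, -6.81, 75, 0.02, -0.13, 5.88, -6.81, 75, 0.04, -0.13, 5.88, -6.81, 75, 0.05, -0.12, 5.88, -6.81, 75, 0.07, -0.11, 5.88, -6.81, 75]
[0.08, -0.11, 5.88, -6.81, 75]
```

Emit:
move_arm(deltas=[0,-0.1,6,-6.8,75,0,-0.1,6,-6.8,75,0,-0.1,6,-6.8,75,0,-0.1,6,-6.8,75,0,0,6,-6.8,75,0,0,6,-6.8,75,0,0,6,-6.8,75,0,0,6,-6.8,75])

```text
clock: 10.6
eef_pos: [491.8, -192.5, 194.2]
eef_rot: [0.267, 0.964, 0.0, -0.0]
contact_force: [0.1, 0.3, 0.7]
gripper_width: 64.0
```

Emit:
move_arm(deltas=[0,0,5,-6.8,75,0,0,0,0,75,0,0,0,0,75])

```text
clock: 10.85
eef_pos: [491.4, -192.5, 189.6]
eef_rot: [0.214, 0.977, 0.0, -0.001]
contact_force: [0.6, -0.6, -0.3]
gripper_width: 64.1
```

```bash
python3 -c "
from h import *
plan([489.9,-193.2,110],155.5,n=4,op=75)"
```

```text
pos [ 491.4 -192.5  189.6] yaw 155.29 w 64.1 F [ 0.6 -0.6 -0.3] t 10.85 q6 -1.64
[0.26, -0.31, 19.9, -0.05, 75, 0.26, -0.31, 19.9, -0.05, 75, 0.26, -0.31, 19.9, -0.05, 75, 0.26, -0.31, 19.9, -0.05, 75]
```

Emit:
move_arm(deltas=[0.3,-0.3,20,0,75,0.3,-0.3,20,0,75,0.3,-0.3,20,0,75,0.2,-0.3,20,0,75,0,0,0,0,75])

```text
clock: 11.27
eef_pos: [488.5, -192.7, 107.5]
eef_rot: [0.214, 0.977, 0.001, -0.002]
contact_force: [-0.3, 0.0, -0.4]
gripper_width: 64.3
```

Emit:
move_arm(deltas=[0,0,0,0,0,0,0,0,0,0,0,0,0,0,0,0,0,0,0,0,0,0,0,0,0])

```text
clock: 11.68
eef_pos: [490.0, -192.6, 111.6]
eef_rot: [0.213, 0.977, 0.0, 0.001]
contact_force: [4.6, 7.3, -3.8]
gripper_width: 43.6
```

```bash
python3 -c "
from h import *
p,w,s=pose();print(p,w,s['contact_force'],s['ft_torque'],s['gripper_width'],s['qpos'])"
```

```text
[ 490.01581385 -192.61753577  111.57209861] 155.40456411587346 [ 4.59469743  7.27660199 -3.8258713 ] [ 0.81374096 -0.49776484 -0.02758356] 43.56662052524876 [-5.00434017e-01  5.26451083e-01  1.92890158e+00  1.37559008e-03
  6.84546711e-01 -1.64302460e+00]
```

Emit:
move_arm(deltas=[0,0,0,3,0,0,0,0,6,0,0,0,0,6,0,0,0,0,6,0,0,0,0,6,0,0,0,0,6,0,0,0,0,6,0,0,0,0,3,0])

```text
clock: 12.35
eef_pos: [489.3, -193.0, 111.5]
eef_rot: [0.551, 0.834, -0.0, 0.0]
contact_force: [-0.3, 2.9, -1.8]
gripper_width: 43.4
```

```bash
cat > st.py <<'E'
from h import *
p,w,s=pose();print(p.round(1),round(w,2),np.round(s['contact_force'],1),np.round(s['ft_torque'],3),round(s['gripper_width'],1),round(s['qpos'][5],2),s['clock'])
def pin(name=None):
    f=cam("scene"); b=f["frame"][290:350,150:230]; h=cv2.cvtColor(b,cv2.COLOR_RGB2HSV)
    m=(((h[...,0]<6)|(h[...,0]>172))&(h[...,1]>150)&(h[...,2]>60))
    v,u=np.nonzero(m); print("red px",len(u), (150+u.mean(),290+v.min(),290+v.max(),290+v.mean()) if len(u) else None)
    return f
E
python3 -c "
from st import *
pin()"
```

```text
[ 489.3 -193.   111.5] 113.09 [-0.3  2.9 -1.8] [ 0.128  0.662 -0.149] 43.4 -0.9 12.35
red px 92 (np.float64(187.51086956521738), np.int64(318), np.int64(328), np.float64(322.9891304347826))
```

Emit:
move_arm(deltas=[0,0,0,5,0,0,0,0,6,0,0,0,0,6,0,0,0,0,6,0,0,0,0,6,0,0,0,0,6,0,0,0,0,5,0,0,0,0,3,0])

```text
clock: 13.07
eef_pos: [488.7, -192.9, 111.5]
eef_rot: [0.818, 0.576, -0.0, -0.0]
contact_force: [-1.9, 0.8, 3.4]
gripper_width: 43.3
```

```bash
python3 -c "
from st import *
pin()"
```

```text
[ 488.7 -192.9  111.5] 70.31 [-1.9  0.8  3.4] [0.565 1.193 0.351] 43.3 -0.16 13.0667
red px 99 (np.float64(187.40404040404042), np.int64(317), np.int64(328), np.float64(322.5050505050505))
```

Emit:
move_arm(deltas=[0,0,0,2,0,0,0,0,2,0,0,0,0,0,0])

```text
clock: 13.37
eef_pos: [488.6, -192.9, 111.5]
eef_rot: [0.836, 0.548, -0.0, -0.0]
contact_force: [-5.5, 4.0, 5.2]
gripper_width: 43.3
```

```bash
python3 -c "
from st import *
pin()"
```

```text
[ 488.6 -192.9  111.5] 66.46 [-5.5  4.   5.2] [1.112 1.916 0.03 ] 43.3 -0.09 13.3667
red px 101 (np.float64(187.3762376237624), np.int64(317), np.int64(328), np.float64(322.33663366336634))
```

Emit:
move_arm(deltas=[0,0,0,2,0,0,0,0,2,0,0,0,0,0,0])

```text
clock: 13.67
eef_pos: [488.5, -192.8, 111.5]
eef_rot: [0.855, 0.518, -0.0, -0.001]
contact_force: [-5.9, 6.7, 7.9]
gripper_width: 43.5
```

```bash
python3 -c "
from st import *
pin()"
```

```text
[ 488.5 -192.8  111.5] 62.44 [-5.9  6.7  7.9] [ 1.321  1.537 -0.152] 43.5 -0.02 13.6667
red px 101 (np.float64(187.3861386138614), np.int64(317), np.int64(328), np.float64(322.41584158415844))
```

Emit:
move_arm(deltas=[0,0,0,2,0,0,0,0,2,0,0,0,0,2,0,0,0,0,0,0])

```text
clock: 14.05
eef_pos: [488.3, -192.7, 111.4]
eef_rot: [0.881, 0.473, -0.0, -0.001]
contact_force: [-8.2, -1.8, 7.1]
gripper_width: 43.4
```

```bash
python3 -c "
from st import *
pin()"
```

```text
[ 488.3 -192.7  111.4] 56.4 [-8.2 -1.8  7.1] [ 0.148  1.929 -0.712] 43.4 0.08 14.05
red px 91 (np.float64(187.54945054945054), np.int64(318), np.int64(328), np.float64(323.032967032967))
```

Emit:
move_arm(deltas=[0,0,0,2,0,0,0,0,2,0,0,0,0,2,0,0,0,0,0,0])

```text
clock: 14.43
eef_pos: [488.4, -192.6, 111.5]
eef_rot: [0.905, 0.426, -0.0, -0.001]
contact_force: [-6.4, 3.7, 8.5]
gripper_width: 43.1
```

```bash
python3 -c "
from st import *
pin()"
```

```text
[ 488.4 -192.6  111.5] 50.44 [-6.4  3.7  8.5] [ 1.142  1.74  -0.26 ] 43.1 0.19 14.4333
red px 52 (np.float64(188.0769230769231), np.int64(321), np.int64(328), np.float64(324.5192307692308))
```

```bash
python3 -c "
from st import *
f=pin(); g=cam('side')
o=np.hstack([cv2.resize(f['frame'][250:370,130:290],(480,360),interpolation=2),cv2.resize(g['frame'][140:260,340:460],(320,360),interpolation=2)]);cv2.imwrite('pics/m9.png',o[...,::-1])"
```

```text
[ 488.4 -192.6  111.5] 50.52 [-6.9  4.   9.4] [ 1.096  1.729 -0.283] 43.2 0.19 14.4833
red px 54 (np.float64(188.12962962962962), np.int64(321), np.int64(328), np.float64(324.5))
```

View pics/m9.png

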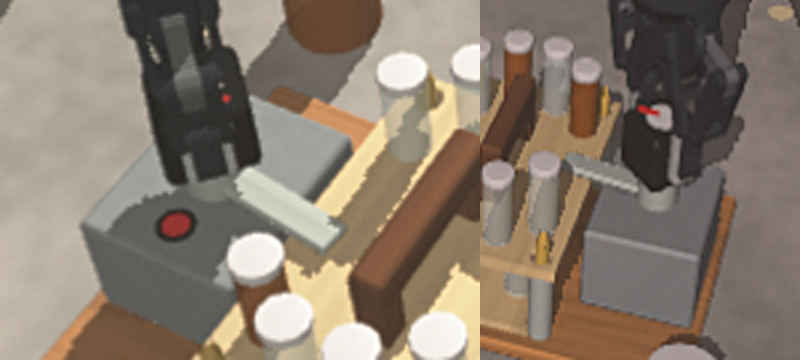

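The scene crop shows the pin as a flat disc at (176,225) and the tongue over the tray. I'll check its height numerically.

```bash
python3 -c "
from st import *
f=pin()
b=f['frame'][290:350,150:230];h=cv2.cvtColor(b,cv2.COLOR_RGB2HSV)
m=(((h[...,0]<6)|(h[...,0]>172))&(h[...,1]>150)&(h[...,2]>60));v,u=np.nonzero(m)
for z in(75,79,83): print(z,plane(f,[(150+u.mean(),290+v.mean())],z).round(1), [np.ptp(plane(f,np.c_[u+150,v+290],z)[:,i]).round(1) for i in(0,1)])
"
```

```text
[ 488.3 -192.6  111.5] 50.55 [-6.9  4.7  9.3] [ 1.155  1.738 -0.238] 43.3 0.19 14.5833
red px 54 (np.float64(188.14814814814815), np.int64(321), np.int64(328), np.float64(324.48148148148147))
75 [[ 492.4 -223.2   75. ]] [np.float64(11.8), np.float64(12.2)]
79 [[ 495.1 -225.2   79. ]] [np.float64(11.8), np.float64(12.1)]
83 [[ 497.8 -227.2   83. ]] [np.float64(11.7), np.float64(12.0)]
```

Emit:
move_arm(deltas=[0,0,0,2,0,0,0,0,2,0,0,0,0,0,0,0,0,0,0,0])

```text
clock: 14.97
eef_pos: [488.4, -192.5, 111.5]
eef_rot: [0.919, 0.395, -0.0, -0.001]
contact_force: [-6.3, 3.9, 9.2]
gripper_width: 43.5
```

```bash
python3 -c "
from st import *
pin()"
```

```text
[ 488.4 -192.5  111.5] 46.57 [-6.3  3.9  9.2] [ 1.375  1.702 -0.004] 43.5 0.26 14.9667
red px 55 (np.float64(188.12727272727273), np.int64(321), np.int64(328), np.float64(324.6363636363636))
```

The pin is flush: 12 mm across, its position fits z = 75, and it didn't move over another 4°. Release and rise.

Emit:
move_arm(deltas=[0,0,0,0,75,0,0,0,0,75,0,0,0,0,75,0,0,0,0,75,0,0,-15,0,75,0,0,-25,0,75,0,0,-35,0,75,0,0,-35,0,75])

```text
clock: 15.68
eef_pos: [488.9, -193.2, 221.3]
eef_rot: [0.919, 0.395, -0.0, -0.0]
contact_force: [-0.7, -0.3, -0.9]
gripper_width: 64.0
```

Emit:
move_arm(deltas=[0,0,-35,0,75,0,0,-35,0,75,-30,-30,0,0,75,-30,-30,0,0,75,-20,-20,0,0,75,0,0,0,0,75,0,0,0,0,75,0,0,0,0,75])

```text
clock: 16.35
eef_pos: [378.2, -196.5, 290.7]
eef_rot: [0.919, 0.394, 0.0, 0.001]
contact_force: [0.2, 0.1, 0.4]
gripper_width: 64.2
```

```bash
python3 -c "
from st import *
f=pin(); g=cam('side')
o=np.hstack([cv2.resize(f['frame'][200:440,130:450],(480,360),interpolation=2),cv2.resize(g['frame'][130:280,290:440],(320,320),interpolation=2)[:320].repeat(1,0) if 0 else cv2.resize(g['frame'][130:280,290:440],(320,360),interpolation=2)]);cv2.imwrite('pics/m10.png',o[...,::-1])"
```

```text
[ 378.2 -196.5  290.7] 46.46 [0.2 0.1 0.4] [ 0.004  0.    -0.001] 64.2 0.13 16.35
red px 54 (np.float64(188.12962962962962), np.int64(321), np.int64(328), np.float64(324.5))
```

View pics/m10.png

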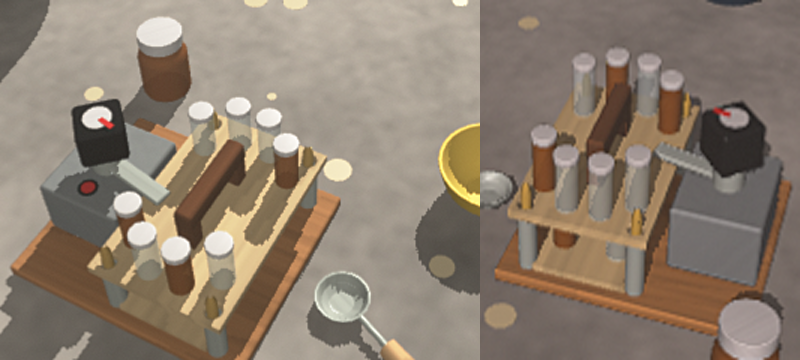

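The last look shows the tray seated on its posts, the tongue over the plate, the pin flush, and the jar, bowl and spoon still in place. The gripper is clear of everything.

```bash
python3 -c "
from plant import r
print(r.sign_off())"
```

```text
the job is handed in; nothing more can be done
None
```

The tray is on the rack as its upper tier, the latch is locked, and I handed the job in at about 16.4 s. The sign-off gives no verdict.

**Tray:** I gripped it by its handle and lined it up on the posts using the scene and side cameras, then on the tips seen through the holes. It slid down without side force, and the rack took the weight at a tool height of 103.8 mm, exactly as predicted. All four tips show through the holes in the last pictures.

**Latch:** I turned the knob clockwise about 109° (1.9 rad). The pin dropped between 99° and 105°, and I went 4° further for margin. After I let go, the pin's image was unchanged: a flat disc whose position fits 75 mm, the flush height. The tongue lies over the tray.

**Surroundings:** In the last pictures the jar, bowl and spoon look undisturbed, though I judged this by eye only. The gripper is clear, with about 0 N on it.

**Checks that disagreed or failed:**
- The first estimates of the rack's position from the two fixed cameras differed by about 10 mm; the close-up view through the holes settled it.
- The wrist torque was too noisy to show the click, so I judged it from the pin.
- The automatic handle check on the tray after placing found the wrong patch of colour. I judged the seating from the height, the force and the pictures instead.

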